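# Push the V-block row home and close the keeper

### The arm

A 6-joint arm with a two-finger parallel gripper is mounted at the origin on the work surface; the furniture and walls round the work are solid. World frame = base frame: x ahead of the robot, y to its left, z up, the work surface at z = 0. Lengths are in mm, angles in rad, forces in N, time in s.
With the tool pointing down it reaches from about 300 to 825 mm from the base axis. Payload 5.4 kg.
Tool frame: the origin (TCP) lies at the very end of the fingers, on their centre line; the grasp point (between the pads) lies 19 mm behind it (arm.grip_point_offset is the z of the grasp point in the tool frame, in mm); z points along the fingers, y is the line along which they close (so a half turn about z gives the same grasp; the last joint's range is limited). The gripper opens to 92 mm and grips with 3 to 60 N. Pads are 20 mm wide; open, the fingers measure 128 mm over their backs; the gripper's body (75 mm by 189 mm) begins 69 mm behind the grasp point.
Start: joints at [-1.429, 0.158, 1.597, -0, 1.386, -0.21], TCP at [198.114, -539.775, 214.601] pointing down, gripper open.
Joint ranges: [-2.91, 2.91], [-0.94, 2.29], [0.18, 2.7], [-1.29, 4.43], [0.17, 2.64], [-3, 3]. Speed limits (rad/s): [2.57, 2.57, 3.14, 3.14, 3.14, 3.14].

### API

Orientations are given as a unit quaternion [w, x, y, z].
In Python, from rig import arm gives the robot as it stands.
- The arm moves only by the tool step_arm, never from a script. Its argument "moves" is a list of rows, each a list of 4 numbers: the shift along the tool's x, y, z in cm, then the turn about the tool's z in units of 5 degrees (1.0 is 5 degrees). A call has 1 to 8 rows; each row is the pose to reach, as a shift and turn from the pose commanded when the call began, along the tool's axes at that moment; what a row does not reach only later rows make up. A row lasts 1/12 s, in which the tool goes at most 41.7 mm and 7.16 degrees, less where a joint would pass 70% of its speed; a pose out of reach is approached as far as the arm can. A call with a gripper value outside its range is refused whole. "grip" is the finger opening in cm, from 0 to 9.19, set as the call begins (left out, the last holds). The fingers move at their own pace and stop on an object; "newtons" is the grip in N (left out, the last holds). Time passes only in rows, so rows that repeat a pose let the fingers close. It gives the time, the measured TCP pose, the force, the opening and the grip force at its end, in the units of the state.
- arm.get_obs(): the state, without advancing time (a new reading comes with each control period).
- arm.camera(name): name is "scene" or "top"; returns a dict with "frame" (384x512x3 uint8, red, green, blue), "fx", "fy", "cx", "cy" (pixels), "dist_coeffs" ([k1, k2, p1, p2, k3] as OpenCV has them; the pictures are not rectified), "R" (3x3) and "t" (3): a world point X has camera coordinates R X + t. Camera axes: x right, y down, z forward; pixel columns grow to the right and rows downward; lengths in mm; the calibration is good to about 2 mm. A picture is of the moment at which its call begins. There is no depth.
- arm.job_done(): hands the job in; it is judged then, once.
The state is a dict: "time_s": time; "joint_positions": joint angles; "joint_vel": joint speeds; "joint_torque": joint torques, N m; "tool_pos": TCP position; "tcp_rot": TCP orientation; "contact_force": force on the tool from outside, world axes, zero at the start; "torque": the same for the moment, N m; "grip_width": finger opening in mm; "grasp_force": force on a finger pad.
Only numpy, scipy, OpenCV 4.12 (cv2) and the standard library are available. Lean on these libraries where they do the work, as an engineer would, in place of code of your own. Each camera call takes 0.05 s, during which the arm holds its last target. There are 200 camera calls.

### The job

Three V-blocks stand in a row in the alignment rail: push the whole row as one train, from its tail block only, until it is fully home against the end stop, then push the swing keeper round behind it until it lies straight across the channel. Use only the fingertips or the outside of the fingers: do not grip, lift or tip anything, do not let the row come apart, and do not press on the front or middle block. Leave the loose things round the rail where they are.

Things in the scene. Friction and masses are not known exactly. Their poses are not given: they have to be found in the camera images.
- rail: fixed steel alignment rail: dark base plate 300 x 116 x 12 mm on the bench. Origin: centre of the plate's underside; x points along the channel to the end stop, z up. Channel 46 mm wide (y -23 to +23 mm), floor 12 mm above the bench, open at its tail end (-x); guide strips beside it 8 mm wide, tops 22 mm above the bench. Row home: block centres at x = +108, +74, +40 mm, tail's rear face at +23 mm
- stop_face (a point): centre of the stop's face that the front V-block must reach, 29 mm above the bench, at rail x = +125 mm, y = 0. The end stop is a steel block 66 mm wide, 20 mm thick, its top 48 mm above the bench
- vblock_front: steel V-block, 34 mm long (its x, along the rail), 45 mm wide, 34 mm high, about 0.3 kg; origin at the centre of its underside; a V groove along x cuts the top: 30 mm wide at the top, root 20 mm above the underside. The first of the row, nearest the end stop; it starts 50 to 85 mm short of the stop
- vblock_mid: steel V-block, 34 mm long (its x, along the rail), 45 mm wide, 34 mm high, about 0.3 kg; origin at the centre of its underside; a V groove along x cuts the top: 30 mm wide at the top, root 20 mm above the underside. The middle one, in contact with the front one
- vblock_tail: steel V-block, 34 mm long (its x, along the rail), 45 mm wide, 34 mm high, about 0.3 kg; origin at the centre of its underside; a V groove along x cuts the top: 30 mm wide at the top, root 20 mm above the underside. The last of the row, farthest from the stop: the one to push
- gate (a joint): angle of the swing keeper about its upright pivot, rad: 0 = it points to the rail's -x, alongside the channel; grows as it swings (counter-clockwise seen from above) over the channel; 1.57 = straight across the channel, at its limit; negative = swung outwards. Its stiff hinge (0.06 N m) stays where it is left
- gate_hinge (a point): pivot of the keeper, on its top face: rail x = +16 mm, y = +42 mm, 42 mm above the bench
- gate_tip (a point): centre of the keeper's rounded free end, on its top face, 68 mm from the pivot. The keeper is an aluminium bar 10 mm thick, 18 mm high (24 to 42 mm above the bench), ending 73 mm from the pivot axis; shut, its side towards the stop lies at rail x = +21 mm, 2 mm behind the tail block of a row that is home
- stepped_shaft: bystander: plain steel stepped shaft lying beside the rail, 105 mm long, 25 mm thick; origin at the centre of its underside
- ring_gauge_12: bystander: flat steel ring, 42 mm across, 12 mm high; origin at the centre of its underside
- loupe: bystander: small black eyepiece, 37 mm across, 35 mm high, fixed to the bench; origin at the centre of its underside
- plug_gauge: bystander: slim rod-shaped plug gauge lying down, 96 mm long, 16 mm thick; origin at the centre of its underside
- micrometer: bystander: outside micrometer with a green C-shaped frame, lying flat, 137 mm long, 13 mm high, fixed to the bench; origin at the centre of its underside
Mind the look-alikes: they are no part of the job. Leave any green look-alike of the vblock_mid alone.

How it is judged:
By the outcome, as a careful person would: the job done as asked, in the order asked, and still so for the second after the job is handed in, with the robot touching nothing.
It also fails if it takes over 51 s, if anything falls off the work surface, if the arm or the gripper's body presses on something with over 40 N, if the wrist force passes 120 N, or if a joint passes its speed limit or range.

## Working session

There is one attempt and no reset: what is moved stays moved. The work goes in short steps, Python scripts to look and compute and a tool call to move; the robot and the scene stay as the last step left them, time stands still between calls to the robot, and variables do not carry over. Pictures are saved under pics/ and viewed, at most 10 in all, crops included, and the job is handed in when it is done.

Besides the shell and the picture viewer there is one more tool, called as a command line: name --pt "numbers of a row" for each row, then --argument value for the rest. step_arm: Moves the arm, as the interface text tells. Its arguments: {"type":"object","properties":{"moves":{"type":"array","items":{"type":"array","items":{"type":"number"}}},"grip":{"type":"number"},"newtons":{"type":"number"}},"required":["moves"]}

```bash
mkdir -p pics; cat > h.py <<'E'
import numpy as np, cv2
from rig import arm
def snap(n):
    c=arm.camera(n); return c
def K(c): return np.array([[c['fx'],0,c['cx']],[0,c['fy'],c['cy']],[0,0,1.]])
def ray(c,uv,z):
    p=cv2.undistortPoints(np.array(uv,float).reshape(-1,1,2),K(c),np.array(c['dist_coeffs'],float)).reshape(-1,2)
    R=np.array(c['R']);t=np.array(c['t']);C=-R.T@t
    d=np.c_[p,np.ones(len(p))]@R
    z=np.broadcast_to(z,len(p)); s=(z-C[2])/d[:,2]
    return C+d*s[:,None]
def proj(c,X):
    return cv2.projectPoints(np.array(X,float).reshape(-1,3),cv2.Rodrigues(np.array(c['R'],float))[0],np.array(c['t'],float),K(c),np.array(c['dist_coeffs'],float))[0].reshape(-1,2)
def save(c,name,box=None,s=1):
    f=c['frame'][:,:,::-1]
    if box: f=f[box[1]:box[3],box[0]:box[2]]
    cv2.imwrite('pics/'+name,cv2.resize(f,None,fx=s,fy=s,interpolation=cv2.INTER_CUBIC))
E
python3 - <<'E'
from h import *
a=snap('scene');b=snap('top')
cv2.imwrite('pics/a.png',cv2.resize(a['frame'][:,:,::-1],None,fx=1.5,fy=1.5))
cv2.imwrite('pics/b.png',cv2.resize(b['frame'][:,:,::-1],None,fx=1.5,fy=1.5))
for c in(a,b): print(-np.array(c['R']).T@c['t'],c['fx'],np.round(c['R'],2).tolist())
print(arm.get_obs())
E
```

```text
[ -78.61727225 -443.78217694  579.8574342 ] 363.12536998518743 [[0.51, -0.86, 0.02], [-0.49, -0.31, -0.81], [0.71, 0.41, -0.58]]
[ 368.9649439   -91.90243856 1040.70223782] 416.044538458264 [[0.01, -1.0, 0.02], [-0.99, -0.01, -0.16], [0.16, -0.02, -0.99]]
{'time_s': 0.1, 'joint_positions': array([-1.42908001e+00,  1.59000090e-01,  1.59809581e+00,  2.27722247e-05,
        1.38621382e+00, -2.10068753e-01]), 'joint_vel': array([ 0.00242219, -0.00165039, -0.00447189, -0.00192781, -0.00023542,
       -0.00203091]), 'joint_torque': array([-1.02072372e-03, -3.86512399e+01, -3.22956133e+01,  7.03688152e-02,
        3.39683436e-02, -3.90471723e-05]), 'tool_pos': array([ 198.05220188, -539.21138878,  213.71474343]), 'tcp_rot': array([-8.57646920e-04,  9.84570754e-01,  1.74984837e-01,  4.05199839e-05]), 'contact_force': array([-0.11157411,  0.33204501,  0.90818384]), 'torque': array([ 0.02394672, -0.02761825,  0.00034655]), 'grasp_force': 0.0, 'grip_width': 92.41848593198793}
```

View pics/a.png

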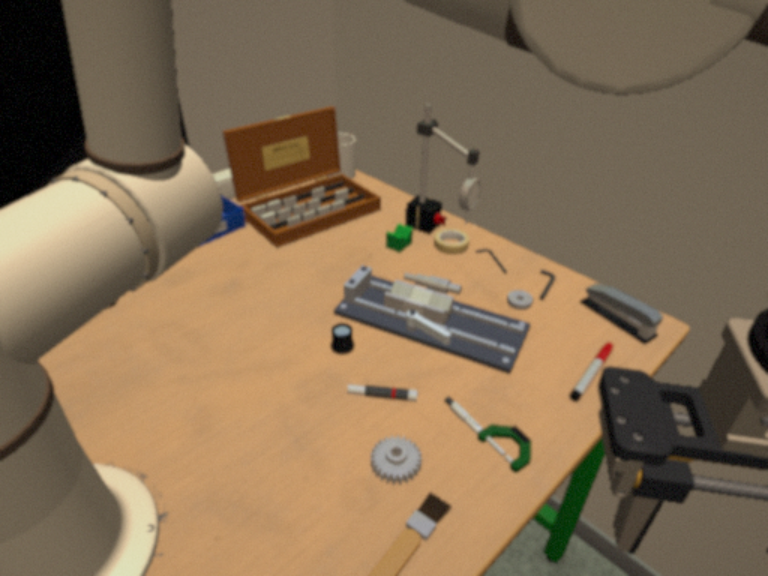

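View pics/b.png

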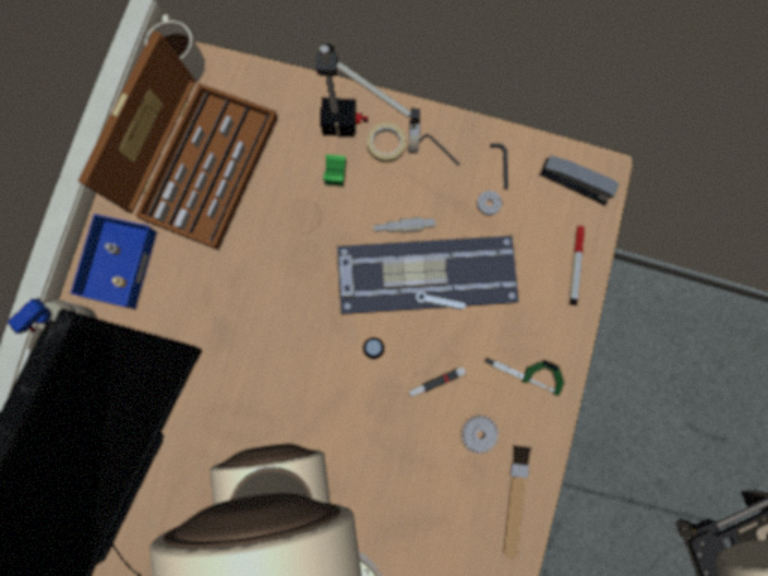

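The scene view shows the rail (430,320), the row (420,298), the keeper (428,327) and a green look-alike block (400,237). In the top view (1.5x) the stop is at (347,271), the row at (383–447,271), the keeper pivot at (421,297) and its tip at (463,305). The candidates are the silver row in the channel at (415,271) and the green V-block at (335,170). I choose the silver row and will check it in a close crop.

```bash
python3 - <<'E'
from h import *
b=snap('top')
save(b,'c.png',(215,150,355,215),5.7)
E
```

```text
(no output)
```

View pics/c.png

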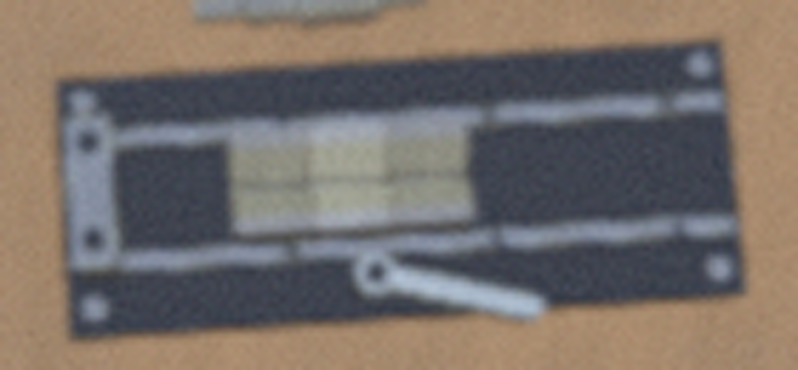

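```bash
cat >> h.py <<'E'
def unc(p,s=5.7,o=(215,150)): return (np.array(p,float)+.5)/s-.5+np.array(o)
E
python3 - <<'E'
from h import *
from scipy.optimize import least_squares
b=snap('top')
uv=unc([(58,80),(718,42),(744,292),(72,338)])
W=ray(b,uv,12.)
print(W.round(1)); d=lambda i,j:np.linalg.norm(W[i]-W[j]).round(1)
print(d(0,1),d(2,3),d(0,3),d(1,2))
L=np.array([[150,-58,12],[-150,-58,12],[-150,58,12],[150,58,12.]])
def T(q,L):
    c,s=np.cos(q[2]),np.sin(q[2]); L=np.atleast_2d(L); return np.c_[q[0]+c*L[:,0]-s*L[:,1],q[1]+s*L[:,0]+c*L[:,1],L[:,2]]
extraL=np.array([[16,42,42.],[133,-33,48],[133,33,48]])
r=least_squares(lambda q:(proj(b,T(q,L))-uv).ravel(),[450,-100,1.57])
q=r.x;print(q,np.degrees(q[2]),r.fun.round(2))
def inv(W):
    c,s=np.cos(q[2]),np.sin(q[2]);d=W[:,:2]-q[:2];return np.c_[c*d[:,0]+s*d[:,1],-s*d[:,0]+c*d[:,1]]
# row top corners z=46: rear at tail, front; hinge; tip; stop corners
print('row',inv(ray(b,unc([(470,128),(477,216),(228,135),(236,235)]),46.)).round(1))
print('hinge,tip',inv(ray(b,unc([(376,271),(538,306)]),42.)).round(1))
print('stop',inv(ray(b,unc([(64,120),(72,268),(110,115),(122,262)]),48.)).round(1))
print('holes (crop)',((proj(b,T(q,[[16,42,42],[125,0,48],[-150,0,12]]))-[215,150]+.5)*5.7).round())
E
```

```text
[[ 599.5  -16.7   12. ]
 [ 620.3 -311.6   12. ]
 [ 507.3 -320.5   12. ]
 [ 484.5  -25.1   12. ]]
295.7 296.2 115.3 113.3
[ 552.99258377 -168.53655512    1.64501933] 94.25266456882746 [-0.8  -0.09  0.83 -0.61  0.78  0.41 -0.77  0.19]
row [[-28.9 -17.6]
 [-28.8  20.7]
 [ 74.9 -21.2]
 [ 74.3  22.2]]
hinge,tip [[ 15.7  41. ]
 [-52.1  60.5]]
stop [[144.3 -31.8]
 [144.4  32.2]
 [124.6 -32.7]
 [123.2  31. ]]
holes (crop) [[376. 274.]
 [114. 191.]
 [736. 166.]]
```

The fit holds up: the plate measures 296×114 mm, the hinge lands at (15.7, 41), the stop face at about 124, and the row is 103 mm long. The row spans rail x −28.5 to +74, and the keeper sits at about −0.28 rad. I'll move to a point behind the tail with the fingers closed and tool y along the rail.

step_arm --pt "2.75 -0.95 0 0.4" --pt "5.5 -1.9 0 0.8" --pt "8.25 -2.9 0 1.2" --pt "11 -3.85 0 1.6" --pt "13.75 -4.8 0 2.0" --pt "16.5 -5.8 0 2.4" --pt "19.25 -6.7 0 2.8" --pt "22 -7.7 0 3.2" --grip 0

```text
time_s: 0.87
tool_pos: [379.0, -390.6, 214.4]
tcp_rot: [-0.0, 0.999, 0.035, -0.0]
contact_force: [0.1, -0.9, -0.3]
grip_width: 40.7
grasp_force: 0.0
```

step_arm --pt "2.7 -1.9 0 0" --pt "5.4 -3.8 0 0" --pt "8.1 -5.7 0 0" --pt "10.8 -7.6 0 0" --pt "13.5 -9.5 0 0" --pt "16.2 -11.4 0 0" --pt "18.0 -12.7 0 0" --pt "19.1 -13.5 0 0"

```text
time_s: 1.53
tool_pos: [560.3, -241.1, 214.2]
tcp_rot: [-0.0, 0.999, 0.037, -0.0]
contact_force: [-0.5, -0.3, 0.1]
grip_width: 0.7
grasp_force: 0.0
```

step_arm --pt "0 0 3 0" --pt "0 0 6 0" --pt "0 0 9 0" --pt "0 0 12 0" --pt "0 0 13 0" --pt "0 0 13 0"

```text
time_s: 2.03
tool_pos: [556.3, -242.1, 81.2]
tcp_rot: [-0.002, 0.999, 0.036, -0.003]
contact_force: [0.6, -0.3, 0.3]
grip_width: 0.4
grasp_force: 0.0
```

```bash
cat >> h.py <<'E'
q=np.array([552.99,-168.54,1.645])
def T(L):
    c,s=np.cos(q[2]),np.sin(q[2]); L=np.atleast_2d(L); return np.c_[q[0]+c*L[:,0]-s*L[:,1],q[1]+s*L[:,0]+c*L[:,1],L[:,2]]
def inv(W):
    W=np.atleast_2d(W);c,s=np.cos(q[2]),np.sin(q[2]);d=W[:,:2]-q[:2];return np.c_[c*d[:,0]+s*d[:,1],-s*d[:,0]+c*d[:,1]]
E
python3 - <<'E'
from h import *
o=arm.get_obs(); print(o['tool_pos'],o['tcp_rot'],o['grip_width'],inv(o['tool_pos']))
a=snap('scene');b=snap('top')
A=a['frame'][180:260,215:365];B=b['frame'][140:220,215:365]
cv2.imwrite('pics/d.png',cv2.resize(np.vstack([A,B])[:,:,::-1],None,fx=3.7,fy=3.7,interpolation=cv2.INTER_CUBIC))
E
```

```text
[ 556.29508327 -242.08580134   81.16525754] [-0.00202732  0.99934646  0.03597597 -0.00287544] 0.3927563545069357 [[-73.58844014   2.15637353]]
```

View pics/d.png

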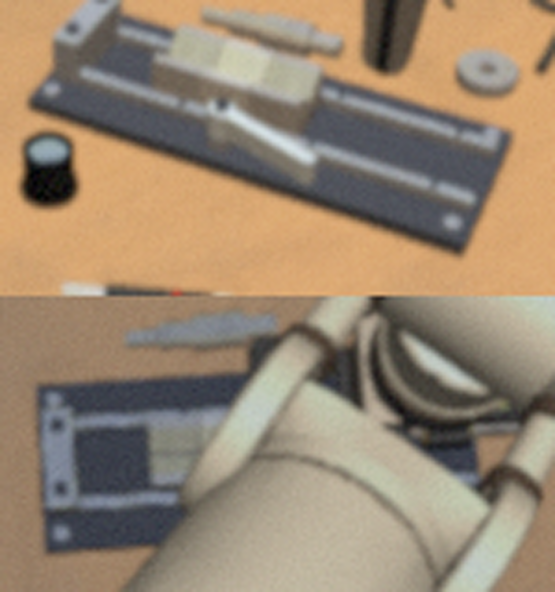

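In the upper crop (scene view) the closed fingers at (385,65) hover behind the tail, with the keeper swung outward at (265,135). The lower crop (top view) is mostly hidden by the arm, with the row front at (150,450). I'll lower the fingers to about 25 mm.

step_arm --pt "0 0 2 0" --pt "0 0 4 0" --pt "0 0 5.3 0" --pt "0 0 5.8 0" --pt "0 0 5.8 0" --pt "0 0 5.8 0"

```text
time_s: 2.63
tool_pos: [559.6, -243.8, 27.9]
tcp_rot: [0.001, 0.999, 0.036, 0.001]
contact_force: [-0.8, -0.4, 0.3]
grip_width: 0.6
grasp_force: 0.0
```

```bash
python3 - <<'E'
from h import *
o=arm.get_obs(); print(o['tool_pos'],o['tcp_rot'],o['contact_force'],inv(o['tool_pos']))
a=snap('scene');save(a,'e.png',(215,170,365,260),5)
p=(proj(a,[o['tool_pos'],T([-28.5,0,46])[0],T([-28.5,0,25])[0]])-[215,170]+.5)*5;print(p.round())
E
```

```text
[ 559.61675877 -243.77091309   27.9011543 ] [5.49151407e-04 9.99342474e-01 3.62459595e-02 7.41184934e-04] [-0.805588   -0.44121563  0.26963261] [[-75.51516915  -1.03123452]]
[[513. 230.]
 [422. 172.]
 [418. 207.]]
```

View pics/e.png

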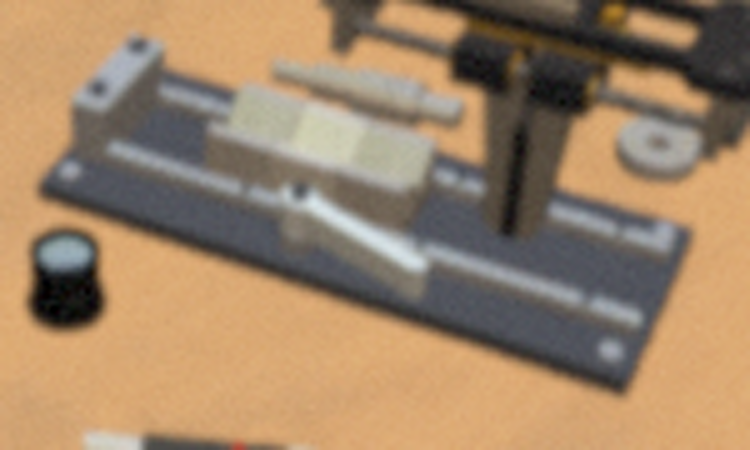

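The fingers stand in the channel at (512,235), centred behind the tail (about (425,190)). The row is intact and the keeper is clear. I'll approach slowly until contact.

step_arm --pt "0.03 -0.4 0.1 0" --pt "0.03 -0.8 0.2 0" --pt "0 -1.2 0.3 0" --pt "0 -1.6 0.3 0" --pt "0 -1.9 0.3 0" --pt "0 -2.1 0.3 0" --pt "0 -2.2 0.3 0" --pt "0 -2.3 0.3 0"

```text
time_s: 3.35
tool_pos: [557.2, -220.1, 23.7]
tcp_rot: [0.0, 0.999, 0.036, 0.0]
contact_force: [0.3, 0.3, -0.7]
grip_width: 0.4
grasp_force: 0.0
```

step_arm --pt "0 -0.1 0 0" --pt "0 -0.2 0 0" --pt "0 -0.3 0 0" --pt "0 -0.4 0 0" --pt "0 -0.5 0 0" --pt "0 -0.6 0 0" --pt "0 -0.7 0 0" --pt "0 -0.8 0 0"

```text
time_s: 4.02
tool_pos: [556.6, -212.2, 23.6]
tcp_rot: [0.0, 0.999, 0.036, 0.0]
contact_force: [0.4, -0.6, 0.1]
grip_width: 0.2
grasp_force: 0.0
```

step_arm --pt "0 -0.1 0 0" --pt "0 -0.2 0 0" --pt "0 -0.3 0 0" --pt "0 -0.4 0 0" --pt "0 -0.5 0 0" --pt "0 -0.6 0 0" --pt "0 -0.7 0 0" --pt "0 -0.8 0 0"

```text
time_s: 4.68
tool_pos: [556.2, -204.9, 23.8]
tcp_rot: [0.001, 0.999, 0.036, 0.0]
contact_force: [-0.5, -4.1, -0.9]
grip_width: 0.2
grasp_force: 2.5
```

```bash
python3 - <<'E'
from h import *
o=arm.get_obs(); print(o['contact_force'],inv(o['tool_pos']))
a=snap('scene');save(a,'f.png',(215,170,365,260),5)
E
```

```text
[-0.53452901 -4.13568735 -0.91082027] [[-36.47568004  -0.47338025]]
```

View pics/f.png

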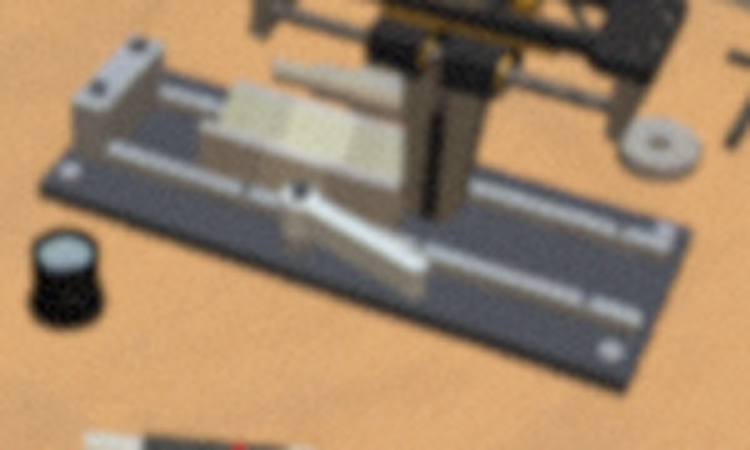

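Contact: about 4 N, and the row has moved together as one train (front edge at about (203,125), no gaps). I'll keep pushing.

step_arm --pt "0 -0.15 0 0" --pt "0 -0.3 0 0" --pt "0 -0.45 0 0" --pt "0 -0.6 0 0" --pt "0 -0.75 0 0" --pt "0 -0.9 0 0" --pt "0 -1.05 0 0" --pt "0 -1.2 0 0"

```text
time_s: 5.4
tool_pos: [555.3, -192.7, 23.8]
tcp_rot: [0.0, 0.999, 0.036, 0.0]
contact_force: [0.5, -5.2, -1.6]
grip_width: 0.3
grasp_force: 2.5
```

step_arm --pt "0 -0.15 0 0" --pt "0 -0.3 0 0" --pt "0 -0.45 0 0" --pt "0 -0.6 0 0" --pt "0 -0.75 0 0" --pt "0 -0.9 0 0" --pt "0 -1.05 0 0" --pt "0 -1.2 0 0"

```text
time_s: 6.07
tool_pos: [554.4, -180.8, 23.8]
tcp_rot: [0.0, 0.999, 0.036, 0.0]
contact_force: [0.1, -4.7, -2.0]
grip_width: 0.4
grasp_force: 2.5
```

step_arm --pt "0 -0.15 0 0" --pt "0 -0.3 0 0" --pt "0 -0.45 0 0" --pt "0 -0.6 0 0" --pt "0 -0.75 0 0" --pt "0 -0.9 0 0" --pt "0 -1.05 0 0" --pt "0 -1.2 0 0"

```text
time_s: 6.73
tool_pos: [553.6, -168.8, 23.8]
tcp_rot: [0.0, 0.999, 0.036, 0.0]
contact_force: [0.4, -5.0, -1.9]
grip_width: 0.4
grasp_force: 2.5
```

step_arm --pt "0 -0.1 0 0" --pt "0 -0.2 0 0" --pt "0 -0.3 0 0" --pt "0 -0.4 0 0" --pt "0 -0.5 0 0" --pt "0 -0.6 0 0" --pt "0 -0.7 0 0" --pt "0 -0.8 0 0"

```text
time_s: 7.4
tool_pos: [553.0, -160.8, 23.8]
tcp_rot: [0.0, 0.999, 0.036, 0.0]
contact_force: [0.6, -5.3, -0.8]
grip_width: 0.2
grasp_force: 2.5
```

step_arm --pt "0 -0.05 0 0" --pt "0 -0.1 0 0" --pt "0 -0.15 0 0" --pt "0 -0.2 0 0" --pt "0 -0.2 0 0"

```text
time_s: 7.82
tool_pos: [552.9, -159.2, 23.8]
tcp_rot: [0.001, 0.999, 0.036, 0.0]
contact_force: [0.8, -6.2, -1.1]
grip_width: 0.4
grasp_force: 3.1
```

step_arm --pt "0 -0.05 0 0" --pt "0 -0.1 0 0" --pt "0 -0.15 0 0" --pt "0 -0.2 0 0" --pt "0 -0.25 0 0" --pt "0 -0.3 0 0"

```text
time_s: 8.32
tool_pos: [553.7, -158.8, 24.5]
tcp_rot: [0.003, 0.999, 0.037, 0.001]
contact_force: [0.5, -15.1, -3.2]
grip_width: 0.6
grasp_force: 7.3
```

The row stalled at home: TCP at rail x of about +9.7, force 15 N, consistent with first contact and the row's travel. Now back off, lift, and go round to the outer side of the keeper.

step_arm --pt "0 0.1 0 0" --pt "0 0.3 0 0" --pt "0 0.6 0 0" --pt "0 1.4 0 0" --pt "0 2.8 0 0" --pt "0 4.4 0 0" --pt "0 5.8 0 0" --pt "0 5.8 0 0"

```text
time_s: 8.98
tool_pos: [557.1, -216.9, 24.0]
tcp_rot: [0.001, 0.999, 0.035, 0.001]
contact_force: [0.4, -0.8, 0.2]
grip_width: 0.1
grasp_force: 0.0
```

step_arm --pt "0 0 -2 0" --pt "0 0 -4.5 0" --pt "0 0 -6 0" --pt "-2 0 -6 0" --pt "-4.5 0 -6 0" --pt "-7.0 0 -6 0" --pt "-9 0 -6 0" --pt "-9 0 -6 0"

```text
time_s: 9.65
tool_pos: [463.8, -219.4, 82.9]
tcp_rot: [-0.001, 0.999, 0.035, -0.001]
contact_force: [-0.3, 0.6, 0.8]
grip_width: 0.4
grasp_force: 0.0
```

step_arm --pt "0 0 1.5 0" --pt "0 0 3 0" --pt "0 0 4.5 0" --pt "0 0 5.3 0" --pt "0 0 5.6 0" --pt "0 0 5.6 0" --pt "0 0 5.6 0"

```text
time_s: 10.23
tool_pos: [467.5, -220.1, 28.1]
tcp_rot: [0.0, 0.999, 0.036, 0.0]
contact_force: [0.3, 0.7, 0.2]
grip_width: 0.6
grasp_force: 0.0
```

```bash
python3 - <<'E'
from h import *
o=arm.get_obs(); print(o['contact_force'],inv(o['tool_pos']),o['tool_pos'],o['joint_positions'])
a=snap('scene');b=snap('top')
A=a['frame'][170:260,215:365];B=b['frame'][145:220,215:365]
cv2.imwrite('pics/g.png',cv2.resize(np.vstack([A,B])[:,:,::-1],None,fx=3.6,fy=3.6,interpolation=cv2.INTER_CUBIC))
for x in (T([23,-22.5,46]),T([23,22.5,46]),T([125,22.5,46]),T([16,42,42])): print(((proj(a,x)-[215,170]+.5)*3.6).round(),((proj(b,x)-[215,55]+.5)*3.6).round())
E
```

```text
[0.33635169 0.70645928 0.15675691] [[-45.07838272  89.08288846]] [ 467.49416521 -220.09854767   28.1378941 ] [-6.74268320e-01  2.42430080e-01  1.90304246e+00  1.32012750e-04
  9.95260181e-01  8.23867865e-01]
[[245.  84.]] [[221. 421.]]
[[218. 120.]] [[225. 486.]]
[[82. 78.]] [[ 74. 496.]]
[[216. 145.]] [[238. 515.]]
```

View pics/g.png

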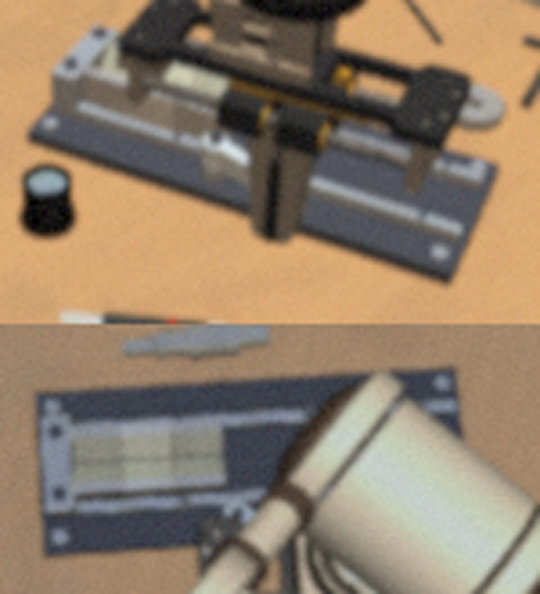

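The top view (lower crop) shows the row tight against the stop, from (72,460) to (226,460), against a predicted home of 74 to 221–225. The fingers stand outside the keeper at (275,230) in the scene crop. Now swing the keeper.

step_arm --pt "0.4 0 0 0" --pt "0.8 0 0 0" --pt "1.2 0 0 0" --pt "1.6 0 0 0" --pt "2.0 0 0 0" --pt "2.4 0 0 0" --pt "2.8 0 0 0" --pt "3.2 0 0 0"

```text
time_s: 11.0
tool_pos: [499.1, -217.5, 27.5]
tcp_rot: [0.0, 0.999, 0.036, -0.0]
contact_force: [-0.7, -0.6, 0.2]
grip_width: 0.3
grasp_force: 0.6
```

step_arm --pt "0.3 0 0 0" --pt "0.6 0 0 0" --pt "0.95 0 0 0" --pt "1.3 -0.05 0 0" --pt "1.6 -0.1 0 0" --pt "1.9 -0.2 0 0" --pt "2.2 -0.3 0 0" --pt "2.5 -0.45 0 0"

```text
time_s: 11.67
tool_pos: [523.8, -211.3, 27.7]
tcp_rot: [0.0, 0.999, 0.036, 0.0]
contact_force: [-0.8, -2.0, -0.4]
grip_width: 0.2
grasp_force: 0.8
```

step_arm --pt "0.3 -0.15 0 0" --pt "0.6 -0.3 0 0" --pt "0.9 -0.45 0 0" --pt "1.15 -0.65 0 0" --pt "1.45 -1.0 0 0" --pt "1.75 -1.35 0 0" --pt "2.05 -1.75 0 0" --pt "2.3 -2.1 0 0"

```text
time_s: 12.33
tool_pos: [545.2, -188.1, 27.7]
tcp_rot: [0.0, 0.999, 0.036, 0.0]
contact_force: [-0.6, -1.5, 0.3]
grip_width: 0.3
grasp_force: 0.8
```

step_arm --pt "0.1 -0.25 0 0" --pt "0.2 -0.5 0 0" --pt "0.25 -0.75 0 0" --pt "0.3 -1.0 0 0" --pt "0.35 -1.2 0 0" --pt "0.4 -1.35 0 0" --pt "0.45 -1.5 0 0" --pt "0.5 -1.6 0 0"

```text
time_s: 13.0
tool_pos: [548.3, -172.0, 27.6]
tcp_rot: [-0.0, 0.999, 0.036, -0.0]
contact_force: [-1.4, -2.0, 1.5]
grip_width: 0.4
grasp_force: 0.8
```

step_arm --pt "0 -0.05 0 0" --pt "0 -0.1 0 0" --pt "0 -0.15 0 0" --pt "0 -0.2 0 0" --pt "0 -0.25 0 0" --pt "0 -0.3 0 0" --pt "0 -0.3 0 0"

```text
time_s: 13.58
tool_pos: [548.4, -171.4, 27.7]
tcp_rot: [0.002, 0.999, 0.036, 0.0]
contact_force: [-1.1, -9.0, -1.1]
grip_width: 0.4
grasp_force: 4.4
```

The limit is reached: stalled at rail x of about −2.4 as predicted, 9 N. I'll back off straight, lift, and move aside to look.

step_arm --pt "0 0.1 0 0" --pt "0 0.3 0 0" --pt "0 0.6 0 0" --pt "0 1.3 0 0" --pt "0 2.5 0 0" --pt "0 3.5 0 0" --pt "0 4.0 0 0" --pt "0 4.0 0 0"

```text
time_s: 14.25
tool_pos: [551.6, -210.9, 27.8]
tcp_rot: [0.0, 0.999, 0.035, 0.0]
contact_force: [-0.5, 0.4, -0.0]
grip_width: 0.2
grasp_force: 0.0
```

step_arm --pt "0 0 -2 0" --pt "0 0 -5 0" --pt "0 0 -8 0" --pt "0 0 -12 0" --pt "-3 3 -15 0" --pt "-6 6 -16 0" --pt "-9 9 -16 0" --pt "-12 12 -16 0"

```text
time_s: 14.92
tool_pos: [448.3, -329.3, 189.4]
tcp_rot: [0.001, 0.999, 0.037, 0.001]
contact_force: [-0.5, -1.1, -0.6]
grip_width: 0.1
grasp_force: 0.0
```

step_arm --pt "-3 3 0 0" --pt "-6 6 0 0" --pt "-9 9 0 0" --pt "-11 11 0 0" --pt "-12 12 0 0" --pt "-12 12 0 0"

```text
time_s: 15.42
tool_pos: [335.8, -458.2, 187.3]
tcp_rot: [0.0, 0.999, 0.034, -0.0]
contact_force: [-0.3, 0.2, 0.8]
grip_width: 0.6
grasp_force: 0.0
```

```bash
python3 - <<'E'
from h import *
o=arm.get_obs(); print(o['contact_force'],o['tool_pos'])
a=snap('scene');b=snap('top')
A=a['frame'][170:250,215:365];B=b['frame'][140:220,215:365]
cv2.imwrite('pics/i.png',cv2.resize(np.vstack([A,B])[:,:,::-1],None,fx=3.7,fy=3.7,interpolation=cv2.INTER_CUBIC))
for x in (T([23,-22.5,46]),T([23,22.5,46]),T([125,22.5,46]),T([125,-22.5,46]),T([16,42,42]),T([16,-26,42])): print(((proj(a,x)-[215,170]+.5)*3.7).round(),((proj(b,x)-[215,60]+.5)*3.7).round())
E
```

```text
[-0.30699002  0.24794816  0.80751481] [ 335.765439   -458.17620995  187.30918949]
[[252.  86.]] [[227. 414.]]
[[224. 124.]] [[232. 481.]]
[[84. 80.]] [[ 76. 491.]]
[[116.  45.]] [[ 72. 424.]]
[[222. 149.]] [[244. 511.]]
[[263.  91.]] [[236. 409.]]
```

View pics/i.png

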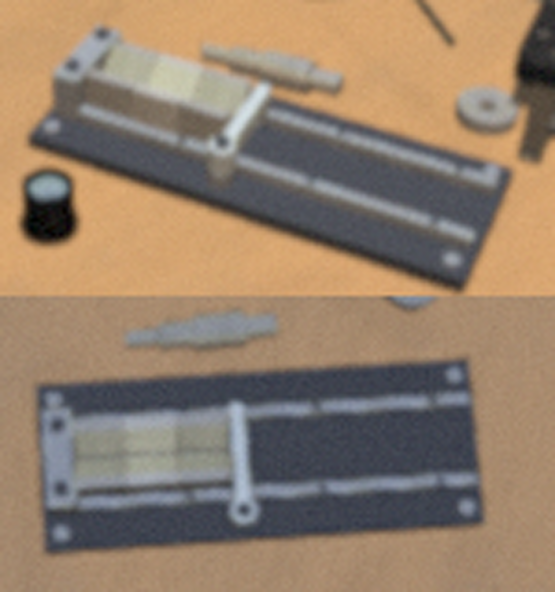

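The row lies tight against the stop in both views (lower crop, from (75,455) to (230,455)). The keeper runs straight across from the hinge (244,511) to the tip (237,407), against a predicted (236,409). The shaft and the ring are where they were. Handing in.

```bash
python3 -c "
from rig import arm
print(arm.job_done())"
```

```text
the job is handed in; nothing more can be done
None
```

The row was pushed home against the end stop from its tail block only, the keeper was swung to its limit straight across the channel, and the job was handed in at about 15.5 s; the hand-in call returned no verdict.

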